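# Push a filter tube fully home in the water filter

## Task

Take the longer of the two filter tubes out of the wooden storage block, set its thin steel end into the open port on top of the white water filter, and push it straight down past the seal until it bottoms on the stop inside. Feel for the stop slowly and do not ram it; let go of it seated and upright, and leave everything else where it is.

Things in the scene. Friction and masses are not known exactly. Their poses are not given: they have to be found in the camera images.
- filter_tube: the longer filter tube, 157 mm tall, 0.1 to 0.2 kg: a steel spigot of 14 mm diameter (tip to 62 mm), its nose tapering to 9 mm over the lowest 7 mm; then a white plastic barrel of 32 mm diameter (62 to 157 mm; grip it near the top, the last 5 mm are bevelled). Origin at the tip of the spigot, z up along the tube. It stands upright in a hole of the storage block
- tube_grip (a point): point on the axis of the longer tube's barrel, 132 mm above the tip of its spigot
- short_tube: the shorter filter tube, 117 mm tall, otherwise like the longer one: same spigot, white barrel from 62 mm to 117 mm. Origin at the spigot's tip, z up. It stands in the other hole of the block and stays there
- holder: wooden storage block, fixed, 150 x 56 x 65 mm (x, y, z), with two upright holes of 17 mm at x = -45 mm and +45 mm (which tube is in which differs). Origin at the middle of its underside. A tube's barrel rests on the top of the block, its spigot hangs 62 mm deep in the hole
- port_mouth (a point): centre of the port's mouth, on the filter's axis 92 mm above the worktop, z up along the upright bore of 15.5 mm. A sprung rubber seal narrows the bore 14 mm below the mouth: the tapered nose spreads it while the tip goes from about 16 to 24 mm deep, with about 6 to 14 N; beyond that it drags on the tube by less than 10 N and holds it. This first resistance is not the stop
- mug_spare: white mug with handle, 92 x 127 x 95 mm, a bystander. Origin at the middle of its underside
- lemon: lemon, 78 x 55 x 56 mm, a bystander. Origin at its underside
- filter_unit: the water filter, a fixed white box 100 x 90 x 80 mm with a pipe union on each y side. Origin at the middle of its underside. Its port is the grey round collar on top, 25 to 30 mm across, 12 mm high. Firm stop inside the port: between 26 and 54 mm below the mouth, different every time and not measured, to be felt; meet it slowly (under 10 mm/s), press at most 25 N
There are look-alikes about, which are no part of the job. Leave any pink or yellow look-alike of the filter_tube alone.

How it is judged:
On the way, in this order (a step that is already met when the one before it is completed fails the run):
1. the longer tube is lifted clear of the storage block (height (world z) of filter_tube above 0.068 m), for 0.2 s.
2. its nose is in the mouth of the port (z of filter_tube in the frame of port_mouth below -0.003 m and horizontal distance between filter_tube and port_mouth below 0.006 m), for 0.1 s.
3. it is past the seal and touches the stop (distance between filter_tube and seat_c0 below 0.0045 m and horizontal distance between filter_tube and port_mouth below 0.003 m), for 0.2 s.
At the end, for the whole second after the job is handed in: the longer tube stands in the port, its tip within 1.5 mm of the stop and within 3 mm of the port's axis, tilted less than 5 degrees, at rest and released; the shorter tube is still in its hole (within 20 mm) (all of step 3 and angle between filter_tube's own z axis and vertical below 0.09 rad and linear speed of filter_tube below 0.02 m/s and distance of short_tube from where it was at the start of the episode below 0.02 m); the robot touches nothing.
It fails at once if the tube is rammed against the stop (over 32 N) (contact force between filter_tube and seat_c0 above 32 N).
It fails at once if the shorter tube is moved by more than 20 mm (distance of short_tube from where it was at the start of the episode above 0.02 m).
It fails at once if the mug or the lemon is moved by more than 30 mm (distance of any of mug_spare, lemon from where it was at the start of the episode above 0.03 m).
It also fails if it takes over 58 s, if anything falls off the work surface, if the arm or the gripper's body presses on something with over 40 N, if the wrist force passes 120 N, or if a joint passes its speed limit or range.

## Robot

A 7-joint arm with a two-finger parallel gripper is mounted at the origin on a cart in front of the work surface, level with it; the furniture and walls round the work are solid. World frame = base frame: x ahead of the robot, y to its left, z up, the work surface at z = 0. Lengths are in m, angles in rad, forces in N, time in s.
With the tool pointing down it reaches from about 0.4 to 0.85 m from the base axis. Payload 6.9 kg.
Tool frame: the origin (TCP) lies between the finger pads; the fingertips stand 14 mm ahead of it and the grasp point (between the pads) lies 5 mm behind it; z points along the fingers, y is the line along which they close (so a half turn about z gives the same grasp; the last joint's range is limited). The gripper opens to 85 mm and grips with 20 to 120 N. Pads are 22 mm wide; open, the fingers measure 114 mm over their backs; the gripper's body (76 mm by 85 mm) begins 54 mm behind the grasp point. The pads swing forward as they close: fully open they stand 13 mm farther back than shut.
Start: joints at [-1.058, 0.507, -0.238, 1.5, 0.126, 1.149, -0.155], TCP at [0.248, 0.574, 0.245] pointing down, gripper open.
Joint ranges: [-3.08, 3.08], [-0.24, 2.05], [-1.43, 1.35], [0, 2.5], [-1.52, 4.66], [0.17, 1.96], [-2.89, 2.89]. Speed limits (rad/s): [2.39, 2.39, 3.14, 3.14, 3.14, 3.14, 3.14].

## Interface

Orientations are given as a unit quaternion [x, y, z, w].
In Python, from cell import arm gives the robot as it stands. The module is installed in compiled form; this text tells all that it offers.
- The arm moves only by the tool play_rows, never from a script. Its argument "increments" is a list that holds one entry, the list of rows, each a list of 5 numbers: the finger opening in m, from 0 to 0.0854, then the shift along the tool's x, y, z in m, then the turn about the tool's z in degrees. A call has 1 to 20 rows; each row shifts and turns the commanded pose from where the row before left it, along the tool's axes as they then stand; what a row does not reach is not made up. A row lasts 1/8 s, in which the tool goes at most 62.5 mm and 10.7 degrees, less where a joint would pass 70% of its speed; a pose out of reach is approached as far as the arm can. A call with a gripper value outside its range is refused whole. The fingers move at their own pace and stop on an object; the grip force is fixed at half the most. Time passes only in rows, so rows that do not move let the fingers close. It gives the time, the measured TCP pose, the force, the opening and the grip force at its end, in the units of the state.
- arm.read_state(): the state, without advancing time (a new reading comes with each control period).
- arm.grab_frame(name): name is "side" or "top"; returns a dict with "img" (384x512x3 uint8, red, green, blue), "z_map" (384x512 float32, m along the optical axis (not along the pixel's ray), 0 where there is no reading), "camera_matrix" (3x3 intrinsics, pixels), "xyz" and "attitude" of the camera in the world. Camera axes: x right, y down, z forward; pixel columns grow to the right and rows downward; lengths in m; the calibration is good to about 2 mm. A picture is of the moment at which its call begins.
- arm.sign_off(): hands the job in; it is judged then, once.
Trained networks look in a picture, given as the dict that the camera call returned (one of the last four; its "shot" number tells which), for a name from the list of things; names that differ only in an ending like _2 or _b are one class to them, and where a whole thing is asked for, a point or a joint stands for the part that bears it (a point fixed in the world has none). Each returns a list of dicts, best first, with "conf" (0 to 1); they miss things now and then, are a little off and sometimes report something else, mostly with a low value. They report only what shows in the picture. A call takes as long as a camera call. They do not tell look-alikes from the thing itself.
- arm.boxes_of(picture, query): "box" ([left, top, width, height] in pixels, round what is visible of it).
- arm.cut_out(picture, query): "mask" (384x512 bool, what is visible of it) and "box" ([left, top, width, height] in pixels, round what is visible of it).
The state is a dict: "t": time; "joints": joint angles; "qd": joint speeds; "joint_efforts": joint torques, N m; "tcp_pos": TCP position; "tcp_rot": TCP orientation; "contact_force": force on the tool from outside, world axes, zero at the start; "ft_torque": the same for the moment, N m; "grip_width": finger opening in m; "grip_force": force on a finger pad.
Only numpy, scipy, OpenCV 4.12 (cv2) and the standard library are available. Lean on these libraries where they do the work, as an engineer would, in place of code of your own. Each camera call takes 0.05 s, during which the arm holds its last target. There are 200 camera calls.

## Working session

There is one attempt and no reset: what is moved stays moved. The work goes in short steps, Python scripts to look and compute and a tool call to move; the robot and the scene stay as the last step left them, time stands still between calls to the robot, and variables do not carry over. Pictures are saved under pics/ and viewed, at most 10 in all, crops included, and the job is handed in when it is done.

Besides the shell and the picture viewer there is one more tool, called in YAML: its name, and indented under it one key for each argument. play_rows: Moves the arm, as the interface text tells. Its arguments: {"type":"object","properties":{"increments":{"type":"array","items":{"type":"array","items":{"type":"array","items":{"type":"number"}}}}},"required":["increments"]}

```bash
mkdir -p pics
cat > h.py <<'E'
import numpy as np, cv2
from cell import arm
from scipy.spatial.transform import Rotation as R
def pts(f):
    z=f["z_map"];K=np.array(f["camera_matrix"]);v,u=np.mgrid[:384,:512]
    c=np.stack([(u-K[0,2])/K[0,0]*z,(v-K[1,2])/K[1,1]*z,z],-1)
    a=np.array(f["attitude"]);Rm=R.from_quat(a) if a.size==4 else R.from_matrix(a)
    p=Rm.apply(c.reshape(-1,3)).reshape(384,512,3)+np.array(f["xyz"]); p[z==0]=np.nan
    return p
E
python3 - <<'E'
from h import *
s=arm.read_state();print({k:np.round(v,3) for k,v in s.items()})
ims=[]
for n in("side","top"):
    f=arm.grab_frame(n);ims.append(f["img"]);print(n,f["xyz"],f["attitude"])
    p=pts(f);np.save(n+".npy",p)
    for q in("filter_tube","short_tube","holder","filter_unit","mug_spare","lemon"):
        for d in arm.cut_out(f,q):
            m=d["mask"];print(q,round(d["conf"],2),np.round(d["box"]),np.round(np.nanmedian(p[m],0),3),np.round(np.nanpercentile(p[m],95,axis=0),3))
    cv2.imwrite(f"pics/{n}.png",f["img"][...,::-1])
cv2.imwrite("pics/a.png",cv2.resize(np.vstack(ims),None,fx=.78,fy=.78)[...,::-1])
E
```

```text
{'t': np.float64(0.0), 'joints': array([-1.057,  0.508, -0.237,  1.501,  0.126,  1.149, -0.155]), 'qd': array([ 0.001,  0.001,  0.001, -0.   , -0.   ,  0.001, -0.001]), 'joint_efforts': array([ 0.0000e+00, -6.2060e+01, -2.1870e+00, -2.4964e+01,  1.3000e-02,
        1.2000e-02, -0.0000e+00]), 'tcp_pos': array([0.248, 0.573, 0.244]), 'tcp_rot': array([ 0.202,  0.979, -0.001, -0.   ]), 'contact_force': array([-0.368,  0.544, -0.368]), 'ft_torque': array([ 0.006,  0.015, -0.003]), 'grip_force': np.float64(0.0), 'grip_width': np.float64(0.085)}
side [ 0.0676962  -0.65834106  0.74936861] [ 0.86142333 -0.25248631  0.13224063 -0.42037237]
filter_tube 0.87 [248. 200.  18.  38.] [ 0.479 -0.043  0.122] [ 0.497 -0.025  0.161]
filter_tube 0.78 [156. 159.  19.  51.] [0.373 0.218 0.11 ] [0.386 0.23  0.157]
filter_tube 0.76 [179. 152.  14.  48.] [0.445 0.24  0.107] [0.459 0.254 0.157]
filter_tube 0.69 [326. 214.  26.  58.] [ 0.591 -0.179  0.112] [ 0.605 -0.165  0.158]
short_tube 0.6 [282. 230.  16.  28.] [ 0.511 -0.126  0.103] [ 0.527 -0.109  0.121]
holder 0.78 [242. 229.  67.  52.] [ 0.489 -0.09   
[... 521 characters left out ...]
30. 144.  24.  22.] [ 0.591 -0.165  0.149] [ 0.606 -0.155  0.157]
filter_tube 0.73 [278. 194.  15.  14.] [ 0.48  -0.028  0.157] [ 0.495 -0.016  0.16 ]
filter_tube 0.71 [160. 214.  23.  13.] [0.444 0.243 0.152] [0.458 0.26  0.157]
filter_tube 0.53 [168. 239.  22.  17.] [0.374 0.223 0.153] [0.387 0.24  0.157]
short_tube 0.5 [309. 181.  18.  14.] [ 0.513 -0.112  0.117] [ 0.527 -0.1    0.12 ]
holder 0.75 [269. 177.  62.  42.] [ 0.494 -0.071  0.064] [ 0.532 -0.004  0.066]
filter_unit 0.58 [192. 159.  53.  48.] [0.536 0.141 0.078] [0.585 0.189 0.083]
mug_spare 0.96 [234. 110.  51.  40.] [0.681 0.023 0.036] [0.71  0.08  0.093]
lemon 0.93 [219. 227.  24.  23.] [0.385 0.114 0.046] [0.407 0.141 0.054]
```

Run:
```python
from h import *
for n in("side","top"):
    p=np.load(n+".npy")
    for nm,c,r,zl,zh in(("tube",(.48,-.033),.03,.150,.17),("tubebarrel",(.48,-.033),.03,.075,.15),("short",(.513,-.115),.03,.112,.13),("collar",(.535,.135),.06,.087,.1),("unit top",(.535,.135),.09,.074,.084),("holder",(.495,-.075),.11,.06,.07)):
        m=(np.hypot(p[...,0]-c[0],p[...,1]-c[1])<r)&(p[...,2]>zl)&(p[...,2]<zh)
        q=p[m];
        if len(q)<5: print(n,nm,len(q));continue
        ce,rad=cv2.minEnclosingCircle((q[:,:2]*1000).astype(np.float32))
        rr=cv2.minAreaRect((q[:,:2]*1000).astype(np.float32))
        print(n,nm,len(q),"med",np.round(np.median(q,0),4),"circ",np.round(ce,1),round(rad,1),"rect",np.round(rr[0],1),np.round(rr[1],1),round(rr[2],1),"z",np.round(np.percentile(q[:,2],[5,95]),3))
a=cv2.imread("pics/side.png");b=cv2.imread("pics/top.png")
c=np.hstack([cv2.resize(a[140:300,140:360],None,fx=1.8,fy=1.8),cv2.resize(b[100:260,150:370],None,fx=1.8,fy=1.8)])
cv2.imwrite("pics/b.png",c)
```

```text
side tube 130 med [ 0.4817 -0.0375  0.1588] circ [485.6 -34.3] 16.6 rect [483.6 -35.1] [29.6 28.7] 56.5 z [0.152 0.162]
side tubebarrel 354 med [ 0.4777 -0.0443  0.1143] circ [483.9 -36.5] 15.2 rect [480.9 -41. ] [15.8 30.3] 56.5 z [0.079 0.146]
side short 133 med [ 0.5147 -0.1208  0.1193] circ [ 516.9 -117.5] 16.3 rect [ 517.1 -118.1] [29.3 29.7] 25.2 z [0.114 0.122]
side collar 54 med [0.542  0.1431 0.0904] circ [544.3 145.3] 14.7 rect [544.7 144.7] [26.1 26.7] 31.4 z [0.087 0.094]
side unit top 791 med [0.5398 0.1368 0.0805] circ [544.8 146. ] 65.8 rect [545.  145.1] [ 94.7 102.8] 13.1 z [0.076 0.083]
side holder 902 med [ 0.4989 -0.0793  0.0656] circ [500.7 -75.5] 79.4 rect [502.8 -74.4] [ 61.  151.9] 20.1 z [0.062 0.068]
top tube 147 med [ 0.4824 -0.0305  0.1575] circ [483.2 -31.1] 15.4 rect [483.2 -31.1] [29.1 29.5] 43.6 z [0.154 0.161]
top tubebarrel 39 med [ 0.4715 -0.0205  0.1187] circ [479.7 -27.2] 14.9 rect [476.2 -23.2] [29.7 10.8] 41.7 z [0.077 0.148]
top short 135 med [ 0.5151 -0.1148  0.1181] circ [ 515.2 -115. ] 15.8 rect [ 515.2 -115.4] [30.5 29.6] 43.6 z [0.114 0.12 ]
top collar 48 med [0.5425 0.1468 0.0903] circ [540.4 146.7] 13.4 rect [541.9 147.2] [22.8 23.8] 23.6 z [0.088 0.093]
top unit top 1277 med [0.541  0.148  0.0788] circ [541.3 147.1] 66.3 rect [542.  147.5] [90.8 99.9] 13.3 z [0.076 0.082]
top holder 897 med [ 0.497  -0.0735  0.0638] circ [498.2 -73.4] 78.7 rect [499.1 -73.3] [ 56.  149.7] 20.8 z [0.061 0.066]
```

View pics/a.png

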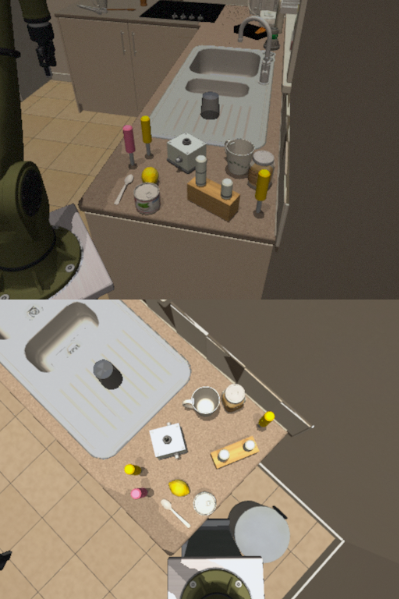

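View pics/b.png

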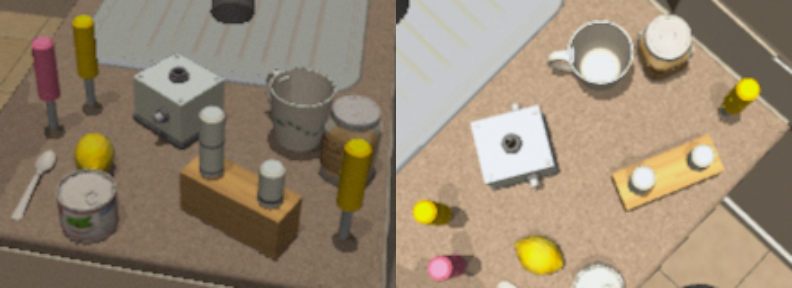

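Top picture crop: white candidates at (642,180) and (702,155) stand in the wooden block. The left one is taller (top at z 0.160 = 65+95 mm), so it is the filter_tube. The short one's top is at 0.118. The pink and yellow tubes stand free on the worktop and are look-alikes. Side crop: tall white tube at (211,140), port collar at (178,73).

play_rows:
  increments:
    - [[0.0854,-0.0326,-0.0331,0,0],[0.0854,-0.0326,-0.0331,0,0],[0.0854,-0.0326,-0.0331,0,0],[0.0854,-0.0326,-0.0331,0,0],[0.0854,-0.0326,-0.0331,0,0],[0.0854,-0.0326,-0.0331,0,0],[0.0854,-0.0326,-0.0331,0,0],[0.0854,-0.0326,-0.0331,0,0],[0.0854,-0.0326,-0.0331,0,0],[0.0854,-0.0326,-0.0331,0,0],[0.0854,-0.0326,-0.0331,0,0],[0.0854,-0.0326,-0.0331,0,0],[0.0854,-0.0326,-0.0331,0,0],[0.0854,-0.0326,-0.0331,0,0],[0.0854,0,0,0,9.1],[0.0854,0,0,0,9.1],[0.0854,0,0,0,9.1],[0.0854,0,0,0,9.1],[0.0854,0,0,0,9.1],[0.0854,0,0,0,0]]

```text
t: 3.2
tcp_pos: [0.4831, -0.0325, 0.2454]
tcp_rot: [0.565, 0.825, 0.0, 0.0]
contact_force: [-0.5, 0.7, -0.8]
grip_width: 0.0852
grip_force: 0.0
```

play_rows:
  increments:
    - [[0.0854,0,0,0.02,0],[0.0854,0,0,0.02,0],[0.0854,0,0,0.02,0],[0.0854,0,0,0.02,0],[0.0854,0,0,0.02,0],[0.0854,0,0,0.0155,0],[0.0854,0,0,0,0],[0.0854,0,0,0,0],[0.05,0,0,0,0],[0.05,0,0,0,0],[0.04,0,0,0,0],[0.02,0,0,0,0],[0.02,0,0,0,0],[0.02,0,0,0,0],[0.02,0,0,0,0],[0.02,0,0,0,0],[0.02,0,0,0,0]]

```text
t: 5.32
tcp_pos: [0.4832, -0.0327, 0.1301]
tcp_rot: [0.565, 0.825, 0.0, 0.0]
contact_force: [-1.3, -0.4, 6.3]
grip_width: 0.0308
grip_force: 58.8
```

play_rows:
  increments:
    - [[0.02,0,0,-0.01,0],[0.02,0,0,-0.02,0],[0.02,0,0,-0.02,0],[0.02,0,0,-0.025,0],[0.02,0,0,-0.025,0],[0.02,0,0,-0.025,0],[0.02,0,0,0,0],[0.02,0,0,0,0],[0.02,0.018,0.015,0,0],[0.02,0.018,0.015,0,0],[0.02,0.018,0.015,0,0],[0.02,0.018,0.015,0,0],[0.02,0.018,0.015,0,0],[0.02,0.018,0.015,0,0],[0.02,0.018,0.015,0,0],[0.02,0.0194,0.0148,0,0],[0.02,0,0,0,0],[0.02,0,0,0,0]]

```text
t: 7.58
tcp_pos: [0.5421, 0.1455, 0.2542]
tcp_rot: [0.566, 0.825, -0.001, -0.0]
contact_force: [-1.0, 0.6, -0.9]
grip_width: 0.0307
grip_force: 59.4
```

Run:
```python
from h import *
s=arm.read_state();print({k:np.round(s[k],4) for k in("t","tcp_pos","contact_force","ft_torque","grip_width")})
o=[]
for n in("side","top"):
    f=arm.grab_frame(n);p=pts(f);np.save(n+"2.npy",p)
    K=np.array(f["camera_matrix"]);a=R.from_quat(f["attitude"])
    cv2.imwrite(f"pics/{n}2.png",f["img"][...,::-1])
    def pr(P):
        c=a.inv().apply(np.array(P)-f["xyz"]);return (K[:2,:2]@(c[:2]/c[2])+K[:2,2])
    t=s["tcp_pos"];tip=np.array([t[0],t[1],t[2]-.127]);port=np.array([.543,.146,.092])
    print(n,"tip px",pr(tip),"port px",pr(port),"barrel bottom",pr(tip+[0,0,.062]),"px/mm",K[0,0]/a.inv().apply(port-f["xyz"])[2]/1000)
    m=(np.hypot(p[...,0]-t[0],p[...,1]-t[1])<.04)
    for lo,hi in((.1,.122),(.122,.185),(.192,.23)):
        q=p[m&(p[...,2]>lo)&(p[...,2]<hi)]
        if len(q): print(lo,len(q),np.round(np.median(q,0),4))
    c=pr(port).astype(int);x=max(c[0]-45,0);y=max(c[1]-60,0)
    o.append(cv2.resize(f["img"][y:y+90,x:x+66],None,fx=6,fy=6,interpolation=cv2.INTER_CUBIC));print(x,y)
cv2.imwrite("pics/c.png",np.hstack(o)[...,::-1])
```

```text
{'t': np.float64(7.575), 'tcp_pos': array([0.5421, 0.1455, 0.2542]), 'contact_force': array([-0.9941,  0.5688, -0.8798]), 'ft_torque': array([ 0.0153, -0.0389, -0.0611]), 'grip_width': np.float64(0.0307)}
side tip px [238.02331474 168.17982059] port px [238.37457487 179.22584708] barrel bottom [237.7089411  147.27489222] px/mm 0.3829066147232423
0.122 94 [0.5423 0.1407 0.159 ]
0.192 171 [0.5366 0.1335 0.2116]
193 119
top tip px [212.48150088 176.82018365] port px [214.18316956 178.72941568] barrel bottom [208.69156383 172.37001968] px/mm 0.39803283614864043
0.122 3 [0.5378 0.1407 0.1389]
0.192 18 [0.5387 0.1311 0.2062]
169 118
```

View pics/c.png

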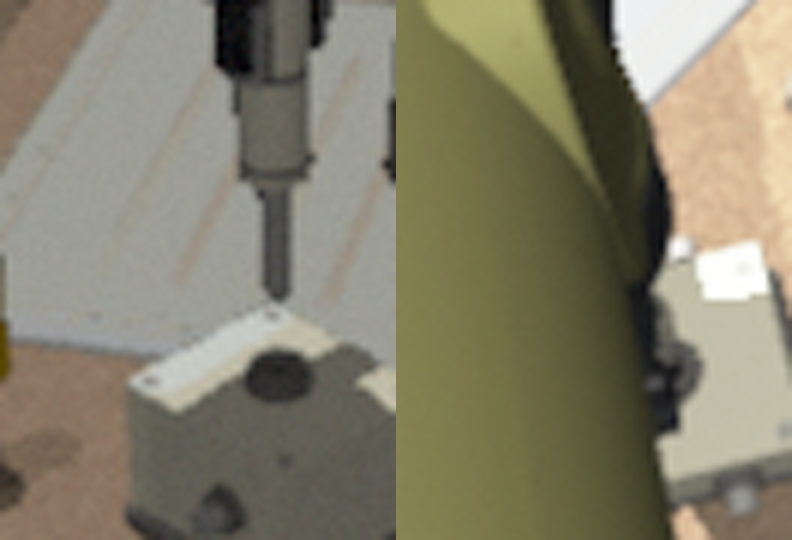

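Side crop: spigot tip at (278,295) directly above the collar centre (279,370), so it is lined up in that view. The top view is hidden by the arm. The box-centre fit asks for about +0.5 mm in y. I'll lower to the mouth and feel.

play_rows:
  increments:
    - [[0.02,0.0005,0.0002,0.01,0],[0.02,0,0,0.01,0],[0.02,0,0,0.008,0],[0.02,0,0,0.004,0],[0.02,0,0,0.002,0],[0.02,0,0,0.002,0],[0.02,0,0,0.002,0],[0.02,0,0,0.002,0],[0.02,0,0,0,0]]

```text
t: 8.8
tcp_pos: [0.5423, 0.1467, 0.2147]
tcp_rot: [0.565, 0.825, -0.0, -0.0]
contact_force: [-0.9, -0.2, -0.7]
grip_width: 0.0308
grip_force: 59.5
```

Tip is about 4 mm below the mouth with no contact force. I'll go down another 9 mm.

play_rows:
  increments:
    - [[0.02,0,0,0.0015,0],[0.02,0,0,0.0015,0],[0.02,0,0,0.0015,0],[0.02,0,0,0.0015,0],[0.02,0,0,0.0015,0],[0.02,0,0,0.0015,0],[0.02,0,0,0,0]]

```text
t: 9.68
tcp_pos: [0.5423, 0.1466, 0.2056]
tcp_rot: [0.565, 0.825, -0.0, -0.0]
contact_force: [0.9, -0.1, -0.7]
grip_width: 0.0307
grip_force: 59.5
```

play_rows:
  increments:
    - [[0.02,0,0,0.001,0],[0.02,0,0,0.001,0],[0.02,0,0,0.001,0],[0.02,0,0,0.001,0],[0.02,0,0,0.001,0],[0.02,0,0,0.001,0],[0.02,0,0,0.001,0]]

```text
t: 10.55
tcp_pos: [0.5426, 0.1464, 0.2]
tcp_rot: [0.566, 0.825, 0.0, 0.0]
contact_force: [-3.6, -1.9, 14.9]
grip_width: 0.0304
grip_force: 60.1
```

play_rows:
  increments:
    - [[0.02,0,0,0.001,0],[0.02,0,0,0.001,0],[0.02,0,0,0.001,0],[0.02,0,0,0.001,0]]

```text
t: 11.05
tcp_pos: [0.5429, 0.1466, 0.1961]
tcp_rot: [0.566, 0.825, 0.001, 0.001]
contact_force: [-2.2, -1.4, 6.6]
grip_width: 0.0309
grip_force: 59.8
```

play_rows:
  increments:
    - [[0.02,0,0,0,0],[0.02,0,0,0,0]]

```text
t: 11.3
tcp_pos: [0.5428, 0.1466, 0.1953]
tcp_rot: [0.565, 0.825, 0.0, 0.0]
contact_force: [-1.2, -0.8, 5.7]
grip_width: 0.0309
grip_force: 59.6
```

play_rows:
  increments:
    - [[0.02,0,0,0.0005,0],[0.02,0,0,0.0005,0],[0.02,0,0,0.0005,0]]

```text
t: 11.68
tcp_pos: [0.5428, 0.1467, 0.194]
tcp_rot: [0.565, 0.825, 0.0, 0.0]
contact_force: [-1.6, -0.1, 10.0]
grip_width: 0.0309
grip_force: 60.1
```

play_rows:
  increments:
    - [[0.02,0,0,0.0005,0],[0.02,0,0,0.0005,0],[0.02,0,0,0.0005,0]]

```text
t: 12.05
tcp_pos: [0.5428, 0.1466, 0.1927]
tcp_rot: [0.566, 0.825, 0.001, 0.0]
contact_force: [-3.0, -1.3, 12.1]
grip_width: 0.0306
grip_force: 60.3
```

play_rows:
  increments:
    - [[0.02,0,0,0.0005,0],[0.02,0,0,0.0005,0],[0.02,0,0,0.0005,0]]

```text
t: 12.42
tcp_pos: [0.5428, 0.1467, 0.191]
tcp_rot: [0.565, 0.825, 0.0, 0.0]
contact_force: [-1.8, -1.3, 10.6]
grip_width: 0.0307
grip_force: 60.2
```

play_rows:
  increments:
    - [[0.02,0,0,0.0007,0],[0.02,0,0,0.0007,0],[0.02,0,0,0.0006,0]]

```text
t: 12.8
tcp_pos: [0.5428, 0.1467, 0.1892]
tcp_rot: [0.566, 0.825, 0.001, 0.0]
contact_force: [-2.0, -2.2, 11.7]
grip_width: 0.0304
grip_force: 60.2
```

play_rows:
  increments:
    - [[0.02,0,0,0.0007,0],[0.02,0,0,0.0007,0],[0.02,0,0,0.0006,0]]

```text
t: 13.18
tcp_pos: [0.5428, 0.1466, 0.1871]
tcp_rot: [0.565, 0.825, 0.0, 0.0]
contact_force: [-1.6, -1.0, 8.6]
grip_width: 0.0302
grip_force: 59.9
```

play_rows:
  increments:
    - [[0.02,0,0,0.0007,0],[0.02,0,0,0.0007,0],[0.02,0,0,0.0006,0]]

```text
t: 13.55
tcp_pos: [0.5429, 0.1467, 0.1852]
tcp_rot: [0.565, 0.825, 0.001, 0.001]
contact_force: [-2.5, -1.1, 9.1]
grip_width: 0.0307
grip_force: 60.0
```

play_rows:
  increments:
    - [[0.02,0,0,0.0007,0],[0.02,0,0,0.0007,0],[0.02,0,0,0.0006,0]]

```text
t: 13.92
tcp_pos: [0.5429, 0.1467, 0.1836]
tcp_rot: [0.566, 0.825, 0.001, 0.001]
contact_force: [-3.1, -2.2, 15.4]
grip_width: 0.0308
grip_force: 60.3
```

play_rows:
  increments:
    - [[0.02,0,0,0.0003,0],[0.02,0,0,0.0003,0],[0.02,0,0,0,0]]

```text
t: 14.3
tcp_pos: [0.5429, 0.1466, 0.1835]
tcp_rot: [0.566, 0.825, 0.001, 0.001]
contact_force: [-3.8, -0.8, 16.9]
grip_width: 0.0307
grip_force: 60.4
```

play_rows:
  increments:
    - [[0.02,0,0,0.0003,0],[0.02,0,0,0.0003,0],[0.02,0,0,0,0],[0.02,0,0,0,0]]

```text
t: 14.8
tcp_pos: [0.543, 0.1467, 0.1835]
tcp_rot: [0.566, 0.825, 0.001, 0.001]
contact_force: [-4.6, -1.6, 20.2]
grip_width: 0.0305
grip_force: 60.6
```

The stop is confirmed: no travel while the force rose to 20 N, about 35.5 mm deep. I'll relax the push, release and retreat.

play_rows:
  increments:
    - [[0.02,0,0,-0.0005,0],[0.02,0,0,-0.0005,0],[0.02,0,0,-0.0005,0],[0.02,0,0,0,0],[0.04,0,0,0,0],[0.06,0,0,0,0],[0.0854,0,0,0,0],[0.0854,0,0,0,0],[0.0854,0,0,0,0],[0.0854,0,0,0,0]]

```text
t: 16.05
tcp_pos: [0.5424, 0.1467, 0.1826]
tcp_rot: [0.565, 0.825, -0.0, -0.0]
contact_force: [1.0, -0.6, -0.2]
grip_width: 0.0856
grip_force: 0.0
```

play_rows:
  increments:
    - [[0.0854,0,0,-0.01,0],[0.0854,0,0,-0.02,0],[0.0854,0,0,-0.025,0],[0.0854,0,0,-0.03,0],[0.0854,0,0,-0.03,0],[0.0854,-0.025,-0.025,0,0],[0.0854,-0.025,-0.025,0,0],[0.0854,-0.025,-0.025,0,0],[0.0854,-0.025,-0.025,0,0],[0.0854,-0.025,-0.025,0,0],[0.0854,-0.025,-0.025,0,0],[0.0854,0,0,0,0],[0.0854,0,0,0,0]]

```text
t: 17.68
tcp_pos: [0.4569, -0.0468, 0.2982]
tcp_rot: [0.565, 0.825, 0.001, 0.0]
contact_force: [0.6, -0.1, 0.4]
grip_width: 0.0856
grip_force: 0.0
```

Run:
```python
from h import *
s=arm.read_state();print(s["t"],s["tcp_pos"],s["contact_force"])
o=[]
for n,x,y in(("side",180,100),("top",160,120)):
    f=arm.grab_frame(n);p=pts(f)
    m=np.hypot(p[...,0]-.543,p[...,1]-.146)<.035
    for lo,hi in((.12,.145),(.185,.205),(.205,.23)):
        q=p[m&(p[...,2]>lo)&(p[...,2]<hi)]
        if len(q): print(n,lo,len(q),np.round(np.median(q,0),4),q[:,2].max())
    o.append(cv2.resize(f["img"][y:y+130,x:x+100],None,fx=4,fy=4))
cv2.imwrite("pics/d.png",np.hstack(o)[...,::-1])
```

```text
17.675 [ 0.45688019 -0.04682038  0.29815806] [ 0.55631978 -0.09300492  0.36251439]
side 0.12 86 [0.5375 0.1349 0.1312] 0.14460177761154325
side 0.185 7 [0.5496 0.1326 0.1918] 0.19654987887544217
side 0.205 19 [0.5425 0.143  0.2145] 0.21541687286290867
top 0.12 25 [0.5309 0.1363 0.1348] 0.1445524546488789
top 0.185 20 [0.527  0.1387 0.1956] 0.20462665821916448
top 0.205 164 [0.5373 0.1463 0.2116] 0.21654328271840229
```

View pics/d.png

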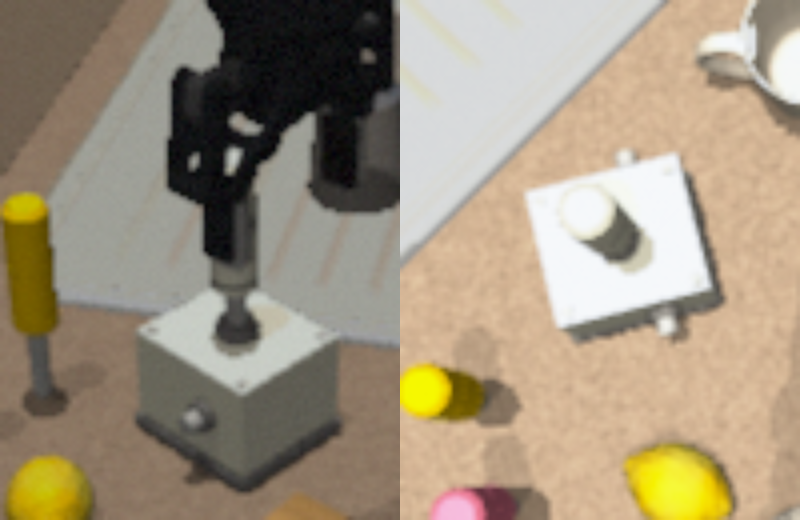

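The picture shows the tube standing upright in the port. Its top is at z ≈ 0.2145, against 0.2134 expected for the felt stop. It is free of the gripper, and everything else in view is unmoved.

```bash
python3 -c "
from cell import arm
print(arm.sign_off())"
```

```text
the job is handed in; nothing more can be done
None
```

I set the longer tube in the port, pushed it past the seal to the stop (felt about 35.5 mm below the mouth, at most about 20 N), released it upright and handed the job in at about 18 s; the hand-in returned no verdict.

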